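# Bleed an air manifold at its lock-nut valve

### The arm

A 6-joint arm with a two-finger parallel gripper is mounted at the origin on a cart in front of the work surface, level with it; the furniture and walls round the work are solid. World frame = base frame: x ahead of the robot, y to its left, z up, the work surface at z = 0. Lengths are in m, angles in rad, forces in N, time in s.
With the tool pointing down it reaches from about 0.3 to 0.85 m from the base axis. Payload 5.4 kg.
Tool frame: the origin (TCP) lies midway between the tips of the shut fingers; the grasp point (between the pads) lies 19 mm behind it; z points along the fingers, y is the line along which they close (so a half turn about z gives the same grasp; the last joint's range is limited). The gripper opens to 85 mm and grips with 20 to 120 N. Pads are 22 mm wide; open, the fingers measure 114 mm over their backs; the gripper's body (76 mm by 85 mm) begins 54 mm behind the grasp point. The pads swing forward as they close: fully open they stand 13 mm farther back than shut.
Start: joints at [-1.451, 0.158, 1.597, -0, 1.386, -0.21], TCP at [0.186, -0.544, 0.231] pointing down, gripper open.
Joint ranges: [-2.91, 2.91], [-0.94, 2.29], [0.18, 2.7], [-1.29, 4.43], [0.17, 2.64], [-3, 3]. Speed limits (rad/s): [2.57, 2.57, 3.14, 3.14, 3.14, 3.14].

### API

Orientations are given as a unit quaternion [w, x, y, z].
In Python, from workcell import read_state, viewer, job_done gives the robot as it stands.
- The arm moves only by the tool drive_tool, never from a script. Its argument "series" is a list of rows, each an object with "travel": the shift along the tool's x, y, z in cm, a list of three; "dr": the turn, a rotation vector about the tool's x, y, z in degrees, a list of three. In form: [{"travel": [dx, dy, dz], "dr": [rx, ry, rz]}, ...]. A call has 1 to 20 rows; each row shifts and turns the commanded pose from where the row before left it, along the tool's axes as they then stand; what a row does not reach is not made up. A row lasts 1/8 s, in which the tool goes at most 62.5 mm and 10.7 degrees, less where a joint would pass 70% of its speed; a pose out of reach is approached as far as the arm can. A call is refused whole if a number of a shift passes 6.25 or a number of a turn 10.7, either way. A call with a gripper value outside its range is refused whole. "grip" is the finger opening in cm, from 0 to 8.54, set as the call begins (left out, the last holds). The fingers move at their own pace and stop on an object; "force" is the grip in N (left out, the last holds). Time passes only in rows, so rows that do not move let the fingers close. It gives the time, the measured TCP pose, the force, the opening and the grip force at its end, in the units of the state.
- read_state(): the state, without advancing time (a new reading comes with each control period).
- viewer.grab_frame(name): name is "side" or "top" or "wrist"; returns the picture (384x512x3 uint8, red, green, blue); there is no depth.
- viewer.calibration(name): a dict with "mtx" (3x3 intrinsics, pixels), "position" and "rotation" of the camera in the world. Camera axes: x right, y up, looking along -z (the intrinsics and any distortion apply to the point x, -y, -z); pixel columns grow to the right and rows downward; lengths in m; the calibration is good to about 2 mm. A picture is of the moment at which its call begins: read the wrist's pose just before it. calibration takes no time and is no camera call; for the wrist camera it gives the pose at the moment of the call.
- job_done(): hands the job in; it is judged then, once.
The state is a dict: "time": time; "joint_positions": joint angles; "joint_vel": joint speeds; "effort": joint torques, N m; "eef_pos": TCP position; "eef_rot": TCP orientation; "wrist_force": force on the tool from outside, world axes, zero at the start; "torque": the same for the moment, N m; "finger_gap": finger opening in m; "grip_force": force on a finger pad.
Only numpy, scipy, OpenCV 4.12 (cv2) and the standard library are available. Lean on these libraries where they do the work, as an engineer would, in place of code of your own. Each camera call takes 0.05 s, during which the arm holds its last target. There are 200 camera calls.

### The job

Let the air out of the manifold: swing the valve's cover right aside by its lever, unscrew the small knurled lock nut until it comes to its stop, then press the freed valve pin fully down, hold it there for about a second and let it spring back up. Leave the cover swung aside and the nut unscrewed, and do not shift the four loose things lying round the manifold (wrench, tape measure, padlock, tall spray can).

Things in the scene. Friction and masses are not known exactly. Their poses are not given: they have to be found in the camera images.
- manifold: aluminium block 100 x 200 x 30 mm (its own x, y, z), fixed on the table, with three ports in a row along its y, 58 mm apart, on its top (25 mm to the robot's side of its middle line). Origin: centre of its underside. The ports hold, in any order, the valve, a hex plug and a hose fitting.
- valve: bleed valve, fixed upright in one port. Origin on its axis at the block's top face (30 mm above the table). From there: hex base 26 mm across to z 8 mm, neck 11 mm diameter z 8 to 30, knurled nut z 30 to 41 when tight, steel pin 7 mm diameter, tip at z 50. On its +x side a flat bracket (5 mm high) carries the cover's post, 9 mm diameter, at x = +50 mm, up to z 67.
- cover (a joint): swing cover, angle in rad: 0 = over the pin, grows counter-clockwise seen from above to a stop at 1.9; starts at 0 to 0.3, stays where left (light friction). Flat disc 40 mm diameter, 4 mm thick, 9 mm above the pin's tip, centred 50 mm from the pivot. From the pivot, disc and lever point along the valve's -x at 0, along its -y at 1.57. Clears everything on the block. Swung right aside: over 1.2.
- cover_lever (a point): point on the cover's lever, mid-height, 86 mm from the pivot axis; the lever is a bar 8 mm wide, 9 mm high and 31 mm long (66 to 97 mm from the pivot), pointing away from the pivot. Push it on its side.
- cover_pivot (a point): point on the cover's pivot axis, 50 mm from the pin along the valve's +x, at the height of the disc's middle (61 mm above the valve's origin).
- nut_center (a point): middle of the knurled steel lock nut, 18 mm diameter and 11 mm high, on the valve axis; rises and sinks with the nut. The neck under it (11 mm diameter, 22 mm long when the nut is tight) leaves room for fingertips below it.
- nut (a joint): turn of the lock nut in rad: 0 = tight, grows counter-clockwise seen from above (unscrewing) to a stop at 3.6, where it stays captive; starts at 0 to 0.7, stays where left, turns against 0.03 N m. It climbs 1.67 mm per rad (6 mm in all) along the pin; the pin can be pressed only as far as the nut has climbed. Unscrewed: over 3.3.
- pin_tip (a point): flat tip of the steel valve pin, 7 mm diameter, on the valve axis, 80 mm above the table when up; 9 mm above the tight nut's top, 3 mm above the unscrewed nut's top. The nut goes down with the pin.
- pin (a joint): how far the pin is pressed down, in m: 0 = up, stop at 0.0055 (fully down); its spring pushes back with 3 N at the top and 6.3 N at the bottom. More than 0.0042 counts as fully down.
- hex_plug: brass hex plug in another port, 25 mm across, 15 mm high above the block's top; fixed. Origin at the block's top face.
- hose_fitting: hose fitting in the remaining port, 25 mm across, 29 mm high above the block's top; fixed. Origin at the block's top face.
- wrench_mid (a point): middle of a loose combination wrench, 27 x 185 x 6 mm, lying along the block's front side.
- tape_measure_mid (a point): middle of a loose tape measure, 39 x 94 x 62 mm, standing off the block's +y end.
- padlock_mid (a point): middle of a loose padlock, 64 x 42 x 20 mm, lying off the block's -y end.
- tall_can_mid (a point): middle of a loose spray can, 65 mm diameter, 203 mm high, standing upright behind the block.

How it is judged:
On the way, in this order (a step that is already met when the one before it is completed fails the run):
1. the cover is swung right aside (value of joint cover above 1.2 rad), for 0.2 s.
2. the lock nut is unscrewed to its stop (value of joint nut above 3.3 rad), for 0.2 s.
3. the freed pin is pressed fully down and held (value of joint pin above 0.0042 m), for 0.6 s.
At the end, for the whole second after the job is handed in: The cover stands swung aside (more than 1.2 rad), the lock nut is unscrewed (more than 3.3 of 3.6 rad), and the pin, once pressed down past 4.2 of its 5.5 mm for at least 0.6 s, is back up (within 1 mm); the loose things have not moved (value of joint cover above 1.2 rad and value of joint nut above 3.3 rad and value of joint pin below 0.001 m); the robot touches nothing.
It fails at once if the wrench is shifted by more than 30 mm (distance of wrench_mid from where it was at the start of the episode above 0.03 m).
It fails at once if the tape measure is shifted by more than 30 mm (distance of tape_measure_mid from where it was at the start of the episode above 0.03 m).
It fails at once if the padlock is shifted by more than 30 mm (distance of padlock_mid from where it was at the start of the episode above 0.03 m).
It fails at once if the tall can is shifted by more than 30 mm (distance of tall_can_mid from where it was at the start of the episode above 0.03 m).
It also fails if it takes over 72 s, if anything falls off the work surface, if the arm or the gripper's body presses on something with over 40 N, if the wrist force passes 120 N, or if a joint passes its speed limit or range.

## Working session

There is one attempt and no reset: what is moved stays moved. The work goes in short steps, Python scripts to look and compute and a tool call to move; the robot and the scene stay as the last step left them, time stands still between calls to the robot, and variables do not carry over. Pictures are saved under pics/ and viewed, at most 10 in all, crops included, and the job is handed in when it is done.

Besides the shell and the picture viewer there is one more tool, called by a JSON object that holds its "api" and its "payload", one argument or row to a line. drive_tool: Moves the arm, as the interface text tells. Its arguments: {"type":"object","properties":{"series":{"type":"array"},"grip":{"type":"number"},"force":{"type":"number"}},"required":["series"]}

```bash
mkdir -p pics; python3 - <<'E'
from workcell import read_state, viewer
import cv2,numpy as np
for n in("side","top"):
    f=viewer.grab_frame(n); cv2.imwrite(f"pics/{n}0.png",f[:,:,::-1])
    c=viewer.calibration(n); print(n,{k:np.round(v,4).tolist() if not isinstance(v,str) else v for k,v in c.items()})
s=read_state(); print(s)
E
```

```text
side {'mtx': [[462.8377, 0.0, 254.612], [0.0, 462.8377, 190.6934], [0.0, 0.0, 1.0]], 'position': [0.4897, -0.5977, 0.4715], 'rotation': [0.8436, 0.5361, -0.0125, -0.0301]}
top {'mtx': [[419.8269, 0.0, 258.1097], [0.0, 419.8269, 193.3897], [0.0, 0.0, 1.0]], 'position': [0.4323, 0.2201, 0.9344], 'rotation': [-0.6972, -0.0535, 0.0535, 0.7129]}
{'time': 0.1, 'joint_positions': array([-1.45109686e+00,  1.58952886e-01,  1.59809003e+00,  8.27042777e-06,
        1.38616933e+00, -2.10117445e-01]), 'joint_vel': array([ 0.00081373, -0.00120843, -0.00221879, -0.00261886,  0.00038273,
        0.00140382]), 'effort': array([ 1.09164364e-04, -3.96992934e+01, -3.32335639e+01, -1.22162269e-04,
        4.21015880e-03, -7.17357011e-06]), 'eef_pos': array([ 0.18613447, -0.5434891 ,  0.23044211]), 'eef_rot': array([-8.08784247e-04,  9.86433189e-01,  1.64161224e-01,  4.06577255e-05]), 'wrist_force': array([-0.35363154, -0.23447668,  0.1511413 ]), 'torque': array([-0.04486038,  0.0288974 , -0.00972741]), 'grip_force': 0.0, 'finger_gap': 0.08558807123469583}
```

View pics/side0.png

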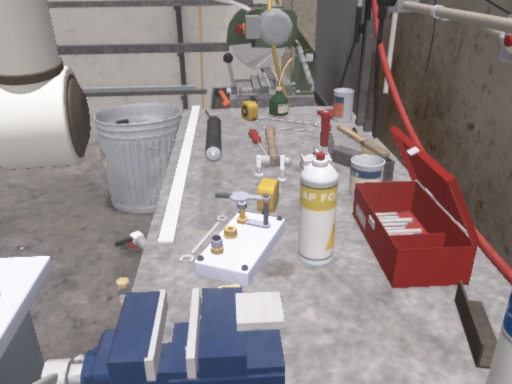

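View pics/top0.png

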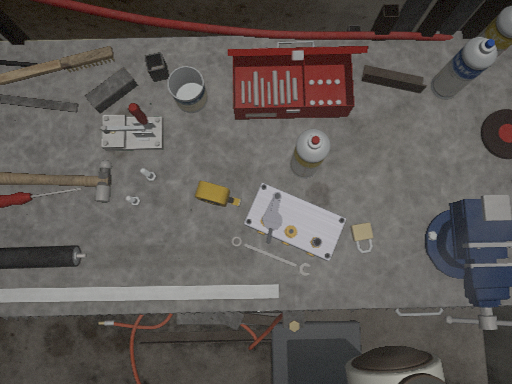

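The top view shows the block centred near (295,221). The valve is in its +y port with the disc near (273,218), the lever tip is near (269,240), and the can is at (313,148). The side view shows the lever at (222,195) and the post at (266,210). I'll enlarge both.

```bash
python3 - <<'E'
import cv2,numpy as np
a=cv2.imread("pics/top0.png")[175:275,230:350]; b=cv2.imread("pics/side0.png")[180:285,180:300]
a=cv2.resize(a,None,fx=5,fy=5,interpolation=cv2.INTER_CUBIC)
cv2.imwrite("pics/tc.png",a)
cv2.imwrite("pics/sc.png",cv2.resize(b,None,fx=5,fy=5,interpolation=cv2.INTER_CUBIC))
E
```

```text
(no output)
```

View pics/tc.png

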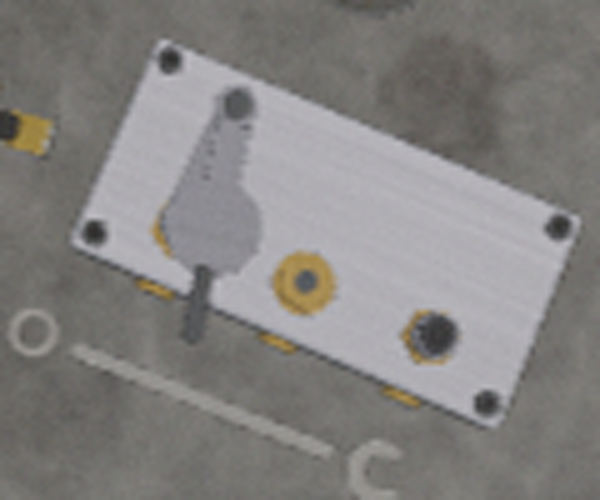

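View pics/sc.png

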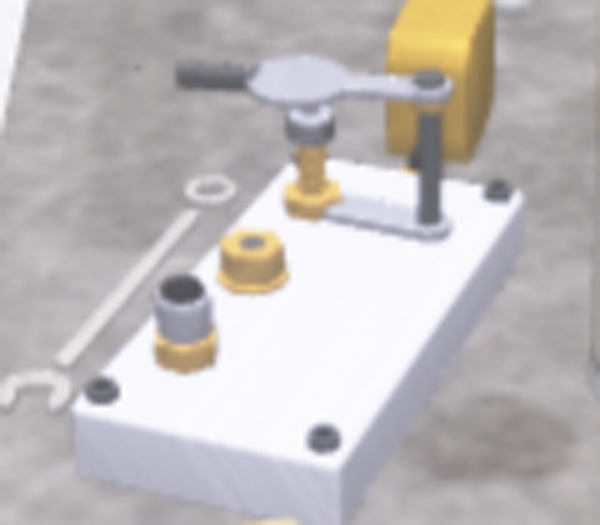

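The top crop shows the block's corners at (162,40), (578,215), (495,427) and (73,240), the pivot at (238,103), the disc centre at about (212,225) and the lever tip at (190,338). In the side crop the post top is at (430,80), the valve base at (313,200), the lever end at (180,75) and the nut at (311,127).

```bash
cat > h.py <<'E'
import numpy as np,cv2
from scipy.spatial.transform import Rotation as R
from workcell import read_state, viewer
def rot(q): return R.from_quat([q[1],q[2],q[3],q[0]])
def ray(c,u,v):
    r=np.linalg.inv(c["mtx"])@[u,v,1]; r=r*[1,-1,-1]
    q=np.asarray(c["rotation"]); 
    return np.asarray(c["position"]), (rot(q).as_matrix() if q.ndim==1 else q)@r
def onz(c,u,v,z):
    p,d=ray(c,u,v); return p+d*(z-p[2])/d[2]
def proj(c,P):
    p=rot(c["rotation"]).inv().apply(np.asarray(P)-c["position"])*[1,-1,-1]
    q=c["mtx"]@p; return q[:2]/q[2]
E
python3 - <<'E'
from h import *
np.set_printoptions(precision=4,suppress=True)
t=viewer.calibration("top"); s=viewer.calibration("side")
T=lambda u,v,z: onz(t,230+(u+.5)/5-.5,175+(v+.5)/5-.5,z)
S=lambda u,v,z: onz(s,180+(u+.5)/5-.5,180+(v+.5)/5-.5,z)
C=np.array([T(*p,.03) for p in[(162,40),(578,215),(495,427),(73,240)]]); print(C)
print("sides",[np.linalg.norm(C[i]-C[i-1]) for i in range(4)])
c=C.mean(0); ey=(C[0]+C[3]-C[1]-C[2]);ey/=np.linalg.norm(ey); ex=np.array([ey[1],-ey[0],0])
print("c",c,"yaw",np.degrees(np.arctan2(ex[1],ex[0])))
for k in(-1,0,1): print("port",c-0.025*ex+k*.058*ey)
print("pivot",T(238,103,.097),S(430,80,.097)); print("disc",T(212,225,.093),"lever tip",T(190,338,.092),S(180,75,.091))
print("valvebase",S(313,205,.036),"nut",S(311,127,.066))
print("plug top",T(306,282,.045),"hose",T(437,333,.059))
print("wrench",T(35,330,.004),T(380,475,.004),"tape end",T(50,135,.03))
print("can", onz(t,316,141,.2)," padlock",onz(t,362,235,.02))
E
```

```text
[[0.5941 0.2095 0.03  ]
 [0.5133 0.0317 0.03  ]
 [0.4238 0.0718 0.03  ]
 [0.5074 0.25   0.03  ]]
sides [np.float64(0.0956753843261305), np.float64(0.1952851486423458), np.float64(0.09813545925083406), np.float64(0.1967649175987142)]
c [0.5097 0.1408 0.03  ] yaw -24.791156477138756
port [0.4626 0.0986 0.03  ]
port [0.487  0.1512 0.03  ]
port [0.5113 0.2039 0.03  ]
pivot [0.5556 0.1803 0.097 ] [0.5558 0.1753 0.097 ]
disc [0.507 0.192 0.093] lever tip [0.4621 0.2019 0.092 ] [0.4624 0.2004 0.091 ]
valvebase [0.5115 0.1936 0.036 ] nut [0.5118 0.2016 0.066 ]
plug top [0.4862 0.1513 0.045 ] hose [0.463  0.0988 0.059 ]
wrench [0.4702 0.2682 0.004 ] [0.404  0.1187 0.004 ] tape end [0.5533 0.2592 0.03  ]
can [0.6377 0.1124 0.2   ]  padlock [ 0.4756 -0.0048  0.02  ]
```

The geometry agrees with the stated sizes. The valve is at about (0.511,0.203), the pivot at (0.556,0.178), the lever at (0.472,0.199), and the cover starts at about 0.2 rad. I'll turn the tool to yaw 0 so that tool x is world x and tool y is world -y, then go to the lever's +y side.

{"api": "drive_tool", "payload": {
  "series": [
    {"travel": [0, 0, -1], "dr": [0, 0, 9.45]},
    {"travel": [0, 0, -1], "dr": [0, 0, 9.45]},
    {"travel": [1.58, -4.38, 0], "dr": [0, 0, 0]},
    {"travel": [1.58, -4.38, 0], "dr": [0, 0, 0]},
    {"travel": [1.58, -4.38, 0], "dr": [0, 0, 0]},
    {"travel": [1.58, -4.38, 0], "dr": [0, 0, 0]},
    {"travel": [1.58, -4.38, 0], "dr": [0, 0, 0]},
    {"travel": [1.58, -4.38, 0], "dr": [0, 0, 0]},
    {"travel": [1.58, -4.38, 0], "dr": [0, 0, 0]},
    {"travel": [1.58, -4.38, 0], "dr": [0, 0, 0]},
    {"travel": [1.58, -4.38, 0], "dr": [0, 0, 0]},
    {"travel": [1.58, -4.38, 0], "dr": [0, 0, 0]},
    {"travel": [1.58, -4.38, 0], "dr": [0, 0, 0]},
    {"travel": [1.58, -4.38, 0], "dr": [0, 0, 0]},
    {"travel": [1.58, -4.38, 0], "dr": [0, 0, 0]},
    {"travel": [1.58, -4.38, 0], "dr": [0, 0, 0]},
    {"travel": [1.58, -4.38, 0], "dr": [0, 0, 0]},
    {"travel": [1.58, -4.38, 0], "dr": [0, 0, 0]},
    {"travel": [1.58, -4.38, 0], "dr": [0, 0, 0]},
    {"travel": [1.58, -4.38, 0], "dr": [0, 0, 0]}
  ],
  "grip": 0
}}

```text
time: 2.6
eef_pos: [0.4707, 0.2459, 0.2508]
eef_rot: [0.0, 1.0, 0.0, -0.0]
wrist_force: [-0.2, -0.8, -0.1]
finger_gap: -0.0001
grip_force: 0.0
```

{"api": "drive_tool", "payload": {
  "series": [
    {"travel": [0, 0, 4.25], "dr": [0, 0, 0]},
    {"travel": [0, 0, 4.25], "dr": [0, 0, 0]},
    {"travel": [0, 0, 4.25], "dr": [0, 0, 0]},
    {"travel": [0, 0, 4.2], "dr": [0, 0, 0]},
    {"travel": [0.3, 1.68, 0], "dr": [0, 0, 0]},
    {"travel": [0.27, 1.68, 0], "dr": [0, 0, 0]},
    {"travel": [-0.35, 1.46, 0], "dr": [0, 0, 0]},
    {"travel": [-0.35, 1.46, 0], "dr": [0, 0, 0]},
    {"travel": [0.1, 1.5, 0], "dr": [0, 0, 0]},
    {"travel": [0.25, 1.48, 0], "dr": [0, 0, 0]},
    {"travel": [0.6, 1.37, 0], "dr": [0, 0, 0]},
    {"travel": [0.74, 1.3, 0], "dr": [0, 0, 0]},
    {"travel": [1.05, 1.1, 0], "dr": [0, 0, 0]},
    {"travel": [1.13, 0.98, 0], "dr": [0, 0, 0]},
    {"travel": [1.29, 0.68, 0], "dr": [0, 0, 0]},
    {"travel": [0, 0, 0], "dr": [0, 0, 0]},
    {"travel": [-1.5, -0.3, 0], "dr": [0, 0, 0]},
    {"travel": [-0.5, -1, -3], "dr": [0, 0, 0]},
    {"travel": [0, -2.5, -5], "dr": [0, 0, 0]},
    {"travel": [0, 0, 0], "dr": [0, 0, 0]}
  ]
}}

```text
time: 5.1
eef_pos: [0.5038, 0.1371, 0.1665]
eef_rot: [-0.0, 1.0, 0.001, 0.005]
wrist_force: [0.2, -0.8, -0.9]
finger_gap: -0.0001
grip_force: 0.0
```

```bash
python3 - <<'E'
from h import *
for n in("top","side","wrist"):
    f=viewer.grab_frame(n)[:,:,::-1]; cv2.imwrite(f"pics/{n}1.png",f)
    c=viewer.calibration(n)
    if n=="wrist":
        print(c, [proj(c,p) for p in ([.5113,.203,.08],[.5556,.178,.097])])
a=cv2.resize(cv2.imread("pics/top1.png")[175:275,230:350],None,fx=3.3,fy=3.3)
b=cv2.resize(cv2.imread("pics/side1.png")[180:280,180:300],None,fx=3.3,fy=3.3)
w=cv2.resize(cv2.imread("pics/wrist1.png"),None,fx=.5,fy=.5)
o=np.zeros((600,800,3),np.uint8); o[:330,:396]=a;o[:330,400:796]=b; o[340:532,:256]=w; cv2.imwrite("pics/m1.png",o); print(read_state()["eef_pos"])
E
```

```text
{'mtx': array([[270.21052687,   0.        , 251.52429758],
       [  0.        , 270.21052687, 191.6911728 ],
       [  0.        ,   0.        ,   1.        ]]), 'position': array([0.56793192, 0.13570249, 0.30319016]), 'rotation': array([ 0.70087217, -0.09553508,  0.09448661, -0.70051662])} [array([172.08478401, 185.97546445]), array([194.53562697, 134.11615051])]
[0.50019805 0.13553316 0.16089771]
```

View pics/m1.png

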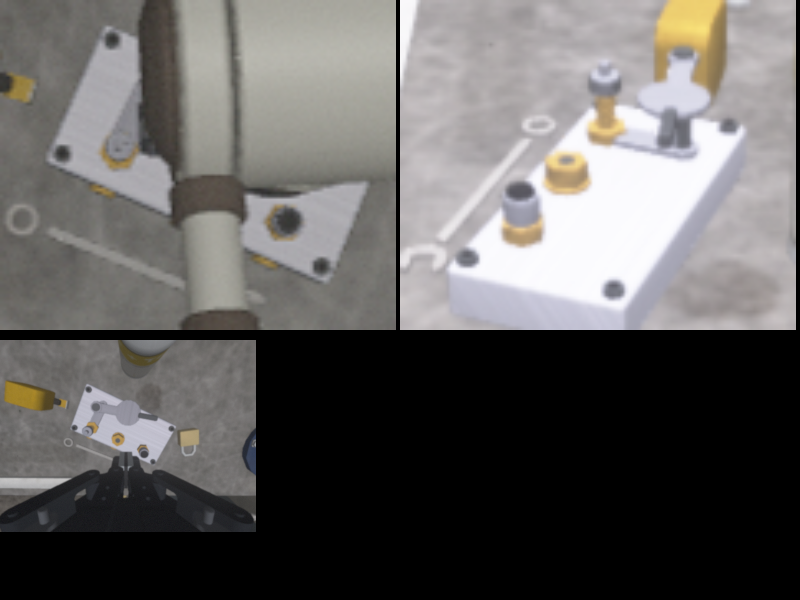

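The cover is swung well aside (disc at (672,98) in the side crop, pointing along the valve's -y). The nut and pin are exposed at (604,75) side, (122,148) top and about (180,180) in the full wrist image. I'll zoom in on the pin in all three.

```bash
python3 - <<'E'
import cv2,numpy as np
o=np.zeros((400,800,3),np.uint8)
for i,(n,u,v) in enumerate((("top",266,218),("side",363-120,205))):
    a=cv2.imread(f"pics/{n}1.png")[v-20:v+20,u-20:u+20]; o[:400,i*400:i*400+400]=cv2.resize(a,(400,400),interpolation=cv2.INTER_CUBIC)
cv2.imwrite("pics/z1.png",o)
a=cv2.imread("pics/wrist1.png")[160:210,150:200]; cv2.imwrite("pics/z2.png",cv2.resize(a,(500,500),interpolation=cv2.INTER_CUBIC))
E
```

```text
(no output)
```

View pics/z1.png

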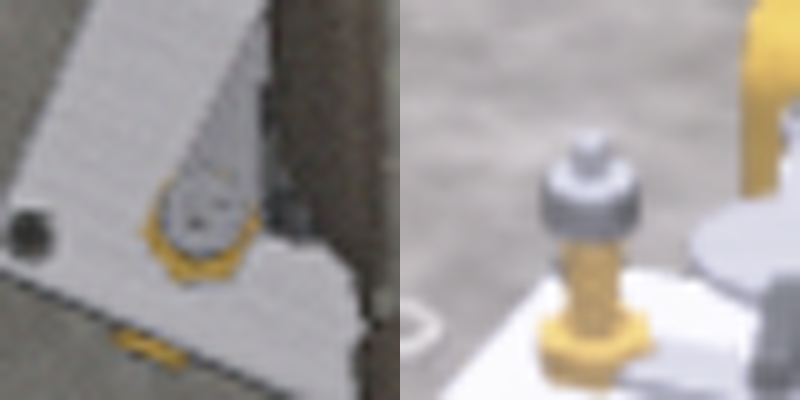

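View pics/z2.png

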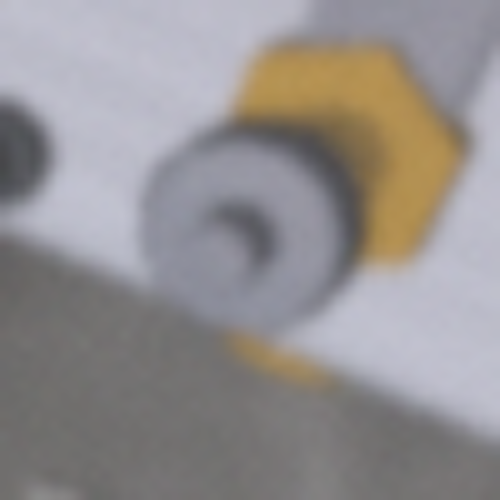

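Pin tip: side crop (191,135), wrist crop (223,248). Nut top centre: top crop (204,212), side crop (191,178), wrist crop (245,232).

```bash
python3 - <<'E'
from h import *
np.set_printoptions(precision=4,suppress=True)
t,s,w=[viewer.calibration(n) for n in("top","side","wrist")]
f=lambda a,o:o+(a+.5)/10-.5
def tri(*rs):
    A=np.zeros((3,3));b=np.zeros(3)
    for p,d in rs:
        d=d/np.linalg.norm(d);M=np.eye(3)-np.outer(d,d);A+=M;b+=M@p
    return np.linalg.solve(A,b)
n=[(t,f(204,246),f(212,198)),(s,f(191,223),f(178,185)),(w,f(245,150),f(232,160))]
p=[(s,f(191,223),f(135,185)),(w,f(223,150),f(248,160))]
for c in n: print("nut@.072",onz(*c,.072))
for c in p: print("pin@.08",onz(*c,.08))
print("tri nut",tri(*[ray(*c) for c in n]),"side+wrist",tri(*[ray(*c) for c in n[1:]]),"pin",tri(*[ray(*c) for c in p]))
print(read_state()["eef_pos"],read_state()["eef_rot"])
E
```

```text
nut@.072 [0.5108 0.2037 0.072 ]
nut@.072 [0.5116 0.2011 0.072 ]
nut@.072 [0.5122 0.2035 0.072 ]
pin@.08 [0.5119 0.2036 0.08  ]
pin@.08 [0.5127 0.2031 0.08  ]
tri nut [0.5115 0.2038 0.0705] side+wrist [0.5118 0.2039 0.0706] pin [0.5123 0.2032 0.08  ]
[0.5002 0.1355 0.1609] [ 0.0001  1.      0.0002 -0.0008]
```

{"api": "drive_tool", "payload": {
  "series": [
    {"travel": [0.58, -3.4, 0], "dr": [0, 0, 0]},
    {"travel": [0.58, -3.4, 0], "dr": [0, 0, 0]},
    {"travel": [0, 0, 2.5], "dr": [0, 0, 0]},
    {"travel": [0, 0, 2.5], "dr": [0, 0, 0]},
    {"travel": [0, 0, 0], "dr": [0, 0, 0]},
    {"travel": [0, 0, 3.2], "dr": [0, 0, 0]},
    {"travel": [0, 0, 3.2], "dr": [0, 0, 0]},
    {"travel": [0, 0, 0], "dr": [0, 0, 0]},
    {"travel": [0, 0, 0], "dr": [0, 0, 0]}
  ],
  "grip": 4
}}

```text
time: 6.38
eef_pos: [0.5136, 0.2035, 0.0493]
eef_rot: [-0.0, 1.0, -0.0, 0.001]
wrist_force: [-0.0, -0.4, 0.3]
finger_gap: 0.0406
grip_force: 0.0
```

{"api": "drive_tool", "payload": {
  "series": [
    {"travel": [0, 0, 0], "dr": [0, 0, 0]},
    {"travel": [0, 0, 0], "dr": [0, 0, 0]},
    {"travel": [0, 0, 0], "dr": [0, 0, 0]},
    {"travel": [0, 0, 0], "dr": [0, 0, 0]},
    {"travel": [0, 0, 0], "dr": [0, 0, 0]}
  ],
  "grip": 0.5,
  "force": 25
}}

```text
time: 7.0
eef_pos: [0.5139, 0.2047, 0.0494]
eef_rot: [-0.001, 1.0, -0.0, 0.002]
wrist_force: [0.6, 4.9, 1.7]
finger_gap: 0.0169
grip_force: 24.4
```

{"api": "drive_tool", "payload": {
  "series": [
    {"travel": [-0.1, -0.1, 0], "dr": [0, 0, 0]},
    {"travel": [0, 0, -0.03], "dr": [0, 0, -10]},
    {"travel": [0, 0, -0.03], "dr": [0, 0, -10]},
    {"travel": [0, 0, -0.03], "dr": [0, 0, -10]},
    {"travel": [0, 0, -0.03], "dr": [0, 0, -10]},
    {"travel": [0, 0, -0.03], "dr": [0, 0, -10]},
    {"travel": [0, 0, -0.03], "dr": [0, 0, -10]},
    {"travel": [0, 0, -0.03], "dr": [0, 0, -10]},
    {"travel": [0, 0, -0.03], "dr": [0, 0, -10]},
    {"travel": [0, 0, -0.03], "dr": [0, 0, -10]},
    {"travel": [0, 0, 0], "dr": [0, 0, 0]}
  ]
}}

```text
time: 8.38
eef_pos: [0.5117, 0.2067, 0.0515]
eef_rot: [-0.001, 0.707, 0.707, 0.002]
wrist_force: [-1.0, 10.1, 2.8]
finger_gap: 0.017
grip_force: 24.4
```

```bash
python3 - <<'E'
from workcell import *
s=read_state(); print(s["eef_pos"],s["wrist_force"],s["torque"],s["grip_force"],s["finger_gap"],s["joint_positions"],s["eef_rot"])
E
```

```text
[0.51173163 0.20669262 0.05145661] [-0.96292824 10.07357187  2.83971104] [ 1.59529888  0.06251821 -0.0067365 ] 24.43523347377777 0.01699794853970209 [0.16278952 0.31019276 1.80215403 0.00429523 1.02744871 0.15953509] [-0.00096725  0.70673854  0.70747187  0.00180415]
```

{"api": "drive_tool", "payload": {
  "series": [
    {"travel": [0.2, 0, 0], "dr": [0, 0, 0]},
    {"travel": [0, 0, -0.03], "dr": [0, 0, -10]},
    {"travel": [0, 0, -0.03], "dr": [0, 0, -10]},
    {"travel": [0, 0, -0.03], "dr": [0, 0, -10]},
    {"travel": [0, 0, -0.03], "dr": [0, 0, -10]},
    {"travel": [0, 0, -0.03], "dr": [0, 0, -10]},
    {"travel": [0, 0, -0.03], "dr": [0, 0, -10]},
    {"travel": [0, 0, -0.03], "dr": [0, 0, -10]},
    {"travel": [0, 0, -0.03], "dr": [0, 0, -10]},
    {"travel": [0, 0, -0.03], "dr": [0, 0, -10]},
    {"travel": [0, 0, -0.03], "dr": [0, 0, -10]},
    {"travel": [0, 0, 0], "dr": [0, 0, -10]},
    {"travel": [0, 0, 0], "dr": [0, 0, -10]}
  ]
}}

```text
time: 10.0
eef_pos: [0.511, 0.2048, 0.0535]
eef_rot: [-0.001, -0.262, 0.965, -0.001]
wrist_force: [-1.2, -3.5, 3.5]
finger_gap: 0.0168
grip_force: 24.6
```

```bash
python3 - <<'E'
from workcell import *
s=read_state(); print(s["eef_pos"],s["wrist_force"],s["torque"],s["grip_force"],s["finger_gap"],s["joint_positions"],s["eef_rot"])
E
```

```text
[0.51102571 0.20483841 0.053521  ] [-1.20880653 -3.54337973  3.51369199] [-0.68364509  0.182696   -0.04273545] 24.60309326648712 0.016837709249716233 [ 0.16327195  0.30748644  1.8007072  -0.00324235  1.03560451 -1.93526698] [-0.00123713 -0.26161898  0.9651696  -0.00127578]
```

{"api": "drive_tool", "payload": {
  "series": [
    {"travel": [0, 0, 0], "dr": [0, 0, -10]},
    {"travel": [0, 0, 0], "dr": [0, 0, -10]},
    {"travel": [0, 0, 0], "dr": [0, 0, -10]}
  ]
}}

```text
time: 10.38
eef_pos: [0.5119, 0.2055, 0.054]
eef_rot: [-0.0, -0.502, 0.865, -0.001]
wrist_force: [-0.7, -0.9, 3.5]
finger_gap: 0.0166
grip_force: 24.7
```

```bash
python3 - <<'E'
from workcell import *
import cv2
s=read_state(); print(s["eef_pos"],s["wrist_force"],s["torque"],s["finger_gap"],s["joint_positions"][5],s["eef_rot"])
f=viewer.grab_frame("side")[165:245,190:290,::-1]
cv2.imwrite("pics/s3.png",cv2.resize(f,(500,400),interpolation=cv2.INTER_CUBIC))
E
```

```text
[0.51188637 0.20549443 0.05399911] [-0.67769283 -0.93412296  3.45140596] [-0.33119831  0.0040328   0.08791601] 0.016580019840859512 -2.4587364974993986 [-2.44197399e-04 -5.02340162e-01  8.64669642e-01 -8.43691384e-04]
```

View pics/s3.png

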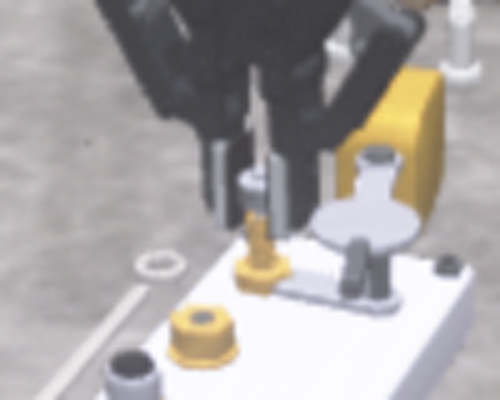

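The nut sits between the pads with the cover clear. I'll release, rise and check how far the pin stands above the nut.

{"api": "drive_tool", "payload": {
  "series": [
    {"travel": [0, 0, 0], "dr": [0, 0, 0]},
    {"travel": [0, 0, 0], "dr": [0, 0, 0]},
    {"travel": [0, 0, 0], "dr": [0, 0, 0]},
    {"travel": [0, 0, -3], "dr": [0, 0, 0]},
    {"travel": [0, 0, -5], "dr": [0, 0, 10]},
    {"travel": [0, 0, 0], "dr": [0, 0, 10]},
    {"travel": [0, 0, 0], "dr": [0, 0, 10]},
    {"travel": [0, 0, 0], "dr": [0, 0, 0]}
  ],
  "grip": 4
}}

```text
time: 11.42
eef_pos: [0.5114, 0.2065, 0.1334]
eef_rot: [-0.0, -0.259, 0.966, 0.0]
wrist_force: [-0.3, 0.1, -0.5]
finger_gap: 0.0403
grip_force: 0.0
```

```bash
python3 - <<'E'
from h import *
s=read_state(); print(s["eef_pos"],s["wrist_force"],s["joint_positions"][5])
f=viewer.grab_frame("side")[:,:,::-1]; cv2.imwrite("pics/side4.png",f)
w=viewer.grab_frame("wrist")[:,:,::-1]; cv2.imwrite("pics/wrist4.png",w)
c=viewer.calibration("wrist"); p=proj(c,[.512,.2035,.08]); print(p); u,v=np.clip(p.astype(int),25,(486,358)) 
o=np.zeros((400,800,3),np.uint8)
o[:,:400]=cv2.resize(f[185:225,223:263],(400,400),interpolation=cv2.INTER_CUBIC)
o[:,400:]=cv2.resize(w[v-25:v+25,u-25:u+25],(400,400),interpolation=cv2.INTER_CUBIC); print(u,v)
cv2.imwrite("pics/z4.png",o)
E
```

```text
[0.51137818 0.20649153 0.13341061] [-0.25497798  0.13169007 -0.49430086] -1.9310203910788561
[248.18800599 206.71097303]
248 206
```

View pics/z4.png

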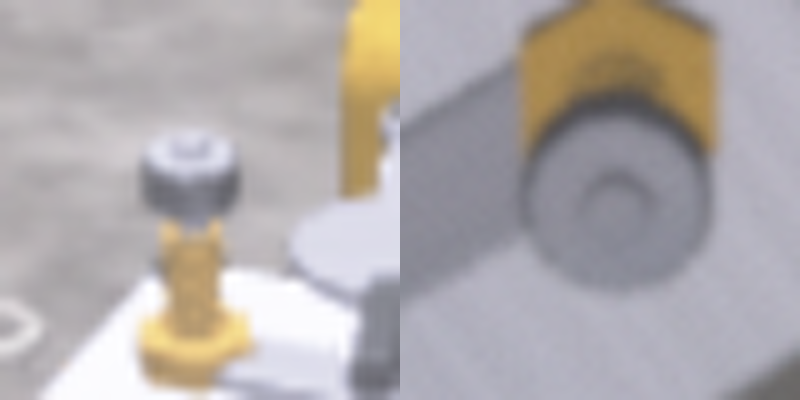

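The nut has risen by about 5.5 mm and only about 3 mm of pin now shows, so it is at its stop. In the wrist crop the pin centre is at (213,204). I'll locate it and centre the shut fingers over it.

```bash
python3 - <<'E'
from h import *
c=viewer.calibration("wrist"); f=lambda a,o:o+(a+.5)/8-.5
p=onz(c,f(213,223),f(204,181),.08); s=viewer.calibration("side"); print(p, onz(s,223+18.7,185+13.7,.08))
e=read_state(); print((rot(e["eef_rot"]).inv().apply(p-e["eef_pos"])*100).round(2))
E
```

```text
[0.51116751 0.20389824 0.08      ] [0.51186783 0.20074708 0.08      ]
[ 0.14 -0.21  5.32]
```

{"api": "drive_tool", "payload": {
  "series": [
    {"travel": [0.1, -0.15, 0], "dr": [0, 0, 0]},
    {"travel": [0, 0, 0], "dr": [0, 0, 0]},
    {"travel": [0, 0, 0], "dr": [0, 0, 0]},
    {"travel": [0, 0, 0], "dr": [0, 0, 0]},
    {"travel": [0, 0, 2.4], "dr": [0, 0, 0]},
    {"travel": [0, 0, 2.4], "dr": [0, 0, 0]},
    {"travel": [0, 0, 0], "dr": [0, 0, 0]},
    {"travel": [0, 0, 0], "dr": [0, 0, 0]}
  ],
  "grip": 0
}}

```text
time: 12.52
eef_pos: [0.5121, 0.2048, 0.0864]
eef_rot: [0.001, -0.259, 0.966, -0.0]
wrist_force: [0.4, 0.7, -0.3]
finger_gap: -0.0002
grip_force: 0.0
```

{"api": "drive_tool", "payload": {
  "series": [
    {"travel": [0, 0, 0.3], "dr": [0, 0, 0]},
    {"travel": [0, 0, 0.3], "dr": [0, 0, 0]},
    {"travel": [0, 0, 0.2], "dr": [0, 0, 0]},
    {"travel": [0, 0, 0.2], "dr": [0, 0, 0]},
    {"travel": [0, 0, 0], "dr": [0, 0, 0]},
    {"travel": [0, 0, 0], "dr": [0, 0, 0]}
  ]
}}

```text
time: 13.28
eef_pos: [0.512, 0.2048, 0.076]
eef_rot: [0.001, -0.259, 0.966, -0.0]
wrist_force: [0.9, 0.3, 4.6]
finger_gap: -0.0001
grip_force: 2.5
```

{"api": "drive_tool", "payload": {
  "series": [
    {"travel": [0, 0, 0.15], "dr": [0, 0, 0]},
    {"travel": [0, 0, 0.15], "dr": [0, 0, 0]},
    {"travel": [0, 0, 0.1], "dr": [0, 0, 0]},
    {"travel": [0, 0, 0], "dr": [0, 0, 0]},
    {"travel": [0, 0, 0], "dr": [0, 0, 0]}
  ]
}}

```text
time: 13.9
eef_pos: [0.5125, 0.2049, 0.0741]
eef_rot: [0.001, -0.259, 0.966, -0.0]
wrist_force: [-4.9, -0.6, 18.7]
finger_gap: 0.0004
grip_force: 9.4
```

The pin is at its bottom stop (18.7 N, about 5.9 mm down). I'll hold it there, then lift away.

{"api": "drive_tool", "payload": {
  "series": [
    {"travel": [0, 0, 0], "dr": [0, 0, 0]},
    {"travel": [0, 0, 0], "dr": [0, 0, 0]},
    {"travel": [0, 0, 0], "dr": [0, 0, 0]},
    {"travel": [0, 0, 0], "dr": [0, 0, 0]},
    {"travel": [0, 0, 0], "dr": [0, 0, 0]},
    {"travel": [0, 0, 0], "dr": [0, 0, 0]},
    {"travel": [0, 0, 0], "dr": [0, 0, 0]},
    {"travel": [0, 0, 0], "dr": [0, 0, 0]},
    {"travel": [0, 0, -0.5], "dr": [0, 0, 0]},
    {"travel": [0, 0, -1], "dr": [0, 0, 0]},
    {"travel": [0, 0, -3], "dr": [0, 0, 0]},
    {"travel": [0, 0, -5], "dr": [0, 0, 0]},
    {"travel": [0, 0, 0], "dr": [0, 0, 0]},
    {"travel": [0, 0, 0], "dr": [0, 0, 0]}
  ]
}}

```text
time: 15.65
eef_pos: [0.5106, 0.2045, 0.1656]
eef_rot: [-0.001, -0.259, 0.966, 0.0]
wrist_force: [0.7, 0.6, -0.2]
finger_gap: -0.0003
grip_force: 0.0
```

```bash
python3 - <<'E'
from h import *
s=read_state(); print(s["eef_pos"],s["wrist_force"])
f=viewer.grab_frame("side")[:,:,::-1]
o=np.hstack([cv2.resize(f[185:225,223:263],(400,400),interpolation=cv2.INTER_CUBIC),cv2.resize(f[165:285,180:300],(400,400))])
cv2.imwrite("pics/z5.png",o)
E
```

```text
[0.51059572 0.20454542 0.16557955] [ 0.73688538  0.61496602 -0.23451277]
```

View pics/z5.png

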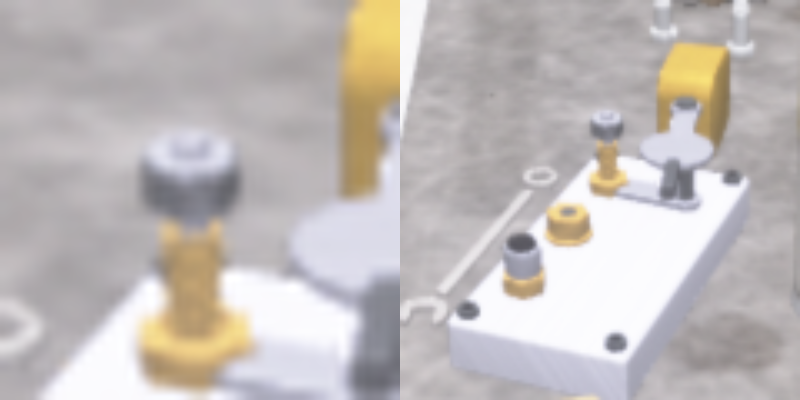

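The pin is back up at (190,140), the nut is still raised, the cover is still aside and the tool is clear. I'll hand in the job.

```bash
python3 -c "
from workcell import job_done; print(job_done())"
```

```text
the job is handed in; nothing more can be done
None
```

I swung the cover aside, unscrewed the nut to its stop, pressed the pin to its bottom stop for over a second and let it spring back; the job is handed in, though no verdict came back.

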